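# Change the bench supply over to the generator and lock the switch there

## Task

Change the bench supply over from mains to generator: turn the red handle clockwise from the green mark until it clicks into off (white mark, straight up the panel), let it rest there for half a second, then turn it on until it clicks into the generator position, in line with the yellow lug. Then lock it there with the red sprung clamp: squeeze it open, hold it flat along the panel with its jaws towards the handle, put the jaws over both the lug and the tip of the handle and let it clip on. Leave the tape roll, water bottle, jar and tin where they stand.

Things in the scene. Friction and masses are not known exactly. Their poses are not given: they have to be found in the camera images.
- switch_box: grey sloping switch enclosure fixed to the bench, 170 deep, 225 wide, 60 high in front and 129 at the back. Origin: centre of its underside; z up, y to its left, its front faces -x. The panel slopes down towards the front at 25 degrees.
- lock_lug: fixed yellow lug on the panel, right of the handle: 12 thick (along its x), 15.5 long (y), 34 high (z). Origin: centre of its foot on the panel surface. Its axes are the panel's: x up the slope, y to the left along the panel, z straight out of the panel. The handle's turning axis is parallel to z and meets the panel at (0, 0.0693, 0) in this frame.
- switch_handle (a joint): red handle on the panel: a blade 12 thick, 8 to 36 above the panel, reaching 58 from the turning axis at its pointer (white line) and 30 at its tail. Rad, clockwise from outside: -1.571 pointer left, green mark (mains); 0 up the slope (off); 1.571 right, in line with the lug, 3.5 short of it (generator). Detents: drive it over 0.8 rad against up to 0.25 N m, else it springs back.
- handle_hub (a point): point on the handle's turning axis, 22 above the panel (middle of the blade's height)
- handle_tip (a point): middle of the end face of the handle's pointer, 58 from the axis, 22 above the panel
- lock_clamp: loose red sprung clamp like a big clothes-peg, 124 long, 28 wide, 110 g, lying on its side. Origin: on its pivot axis at the underside; z along the pivot; x to the jaws (24 to 58 along x). The frame is that of the half at -y; the middle line is turned from x by half of clamp_arm about z. Paddles from -10 to -66 along x, outer faces at x = -48: 61 apart, 36 and parallel when squeezed.
- clamp_arm (a joint): turn of the clamp's other half about its pivot, rad: -0.12 let go and empty (jaws about 7 apart), 0 jaws parallel and 12 apart, 0.36 squeezed to the stop (jaws 21 to 33 apart). Its spring needs about 9 N on the paddles to reach the stop and bites with about 6 N.
- clamp_jaws (a point): point of the clamp between the middles of its jaws: 41 from the pivot along x, half way up its width; a stop between the halves, 20 from the pivot, ends the throat behind the jaws
- tape: loose roll of brown tape lying flat, 93 across, 48 high; origin under its centre
- water_bottle: loose clear water bottle, 58 across, 182 high; origin under its centre
- jar: loose glass jar with a dark lid, 68 across, 95 high; origin under its centre
- fruit_tin: loose low tin, 86 across, 40 high; origin under its centre
Not all that is in view belongs to the job. Of the things that look like the lock_clamp, the larger one is meant.

How it is judged (in metres and radians):
On the way, in this order (a step that is already met when the one before it is completed fails the run):
1. the handle rests in off: within 0.2 rad of straight up the panel for 0.4 s (value of joint switch_handle between -0.2 and 0.2 rad), for 0.4 s.
2. the handle has clicked into the generator position (within 0.12 rad) (value of joint switch_handle above 1.45 rad), for 0.2 s.
At the end, for the whole second after the job is handed in: handle over 1.45 rad; clamp at rest, lying along the panel (within 0.25 rad), shut on the 12 mm thickness (clamp_arm -0.06 to 0.1); middle of its jaws 0.5 to 19 mm from the lug's middle towards the handle, within 7 mm of it along the slope, 8 to 36 mm above the panel (value of joint switch_handle above 1.45 rad and y of clamp_jaws in the frame of lock_lug between 0.0005 and 0.019 m and x of clamp_jaws in the frame of lock_lug between -0.007 and 0.007 m and z of clamp_jaws in the frame of lock_lug between 0.008 and 0.036 m and angle between the x axis of lock_clamp and the y axis of lock_lug, either way round below 0.25 rad and angle between the z axis of lock_clamp and the z axis of lock_lug, either way round below 0.25 rad and value of joint clamp_arm between -0.06 and 0.1 rad and linear speed of lock_clamp below 0.02 m/s); the robot touches nothing.
It fails at once if the tape roll, water bottle, jar or tin is moved more than 3 cm (distance of any of tape, water_bottle, jar, fruit_tin from where it was at the start of the episode above 0.03 m).
It also fails if it takes over 72 s, if anything falls off the work surface, if the arm or the gripper's body presses on something with over 40 N, if the wrist force passes 120 N, or if a joint passes its speed limit or range.

## Robot

A 6-joint arm with a two-finger parallel gripper is mounted at the origin on a cart in front of the work surface, level with it; the furniture and walls round the work are solid. World frame = base frame: x ahead of the robot, y to its left, z up, the work surface at z = 0. Lengths are in m, angles in degrees, forces in N, time in s.
With the tool pointing down it reaches from about 0.3 to 0.75 m from the base axis. Payload 8.5 kg.
Tool frame: the origin (TCP) lies on the centre line of the jaws, within the pads' length; the fingertips stand 17 mm ahead of it and the grasp point (between the pads) lies 2 mm behind it; z points along the fingers, y is the line along which they close (so a half turn about z gives the same grasp; the last joint's range is limited). The gripper opens to 85 mm and grips with 20 to 120 N. Pads are 22 mm wide; open, the fingers measure 114 mm over their backs; the gripper's body (76 mm by 85 mm) begins 54 mm behind the grasp point. The pads swing forward as they close: fully open they stand 13 mm farther back than shut.
Start: joints at [53.039, 21.807, 74.336, -0, 83.858, -12.336], TCP at [0.229, 0.5, 0.248] pointing down, gripper open.
Joint ranges: [-178.18, 178.18], [-50.72, 133.34], [12.68, 142.11], [-81.47, 261.47], [9.98, 163.14], [-165.26, 165.26]. Speed limits (degrees/s): [136.94, 136.94, 180, 180, 180, 180].

## Interface

Orientations are given as a 3x3 rotation matrix whose columns are the frame's x, y, z axes.
In Python, from rig import env gives the robot as it stands.
- The arm moves only by the shell command python3 -m handwheel 'ROWS' [OPENING] [FORCE]. ROWS is JSON, a list that holds one entry, the list of rows, each a list of 4 numbers: the shift along the tool's x, y, z in m, then the turn about the tool's z in rad. In form: [[[x, y, z, roll], ...]]. A call has 1 to 5 rows; each row shifts and turns the commanded pose from where the row before left it, along the tool's axes as they then stand; what a row does not reach is not made up. A row lasts 1/12 s, in which the tool goes at most 41.7 mm and 7.16 degrees, less where a joint would pass 70% of its speed; a pose out of reach is approached as far as the arm can. A call is refused whole if a number of a shift passes 0.0417 or a number of a turn 0.125, either way. A call with a gripper value outside its range is refused whole. OPENING is the opening in per cent of the stroke, from 0 (shut) to 100 (fully open), set as the call begins (- or left out, the last holds). The fingers move at their own pace and stop on an object; FORCE is the grip in N (left out, the last holds). Time passes only in rows, so rows that do not move let the fingers close. It gives the time, the measured TCP pose, the force and the opening at its end, in the units of the state.
- env.observe(): the state, without advancing time (a new reading comes with each control period).
- env.get_image(name): name is "scene" or "side" or "wrist"; returns (picture, depth): 384x512x3 uint8, red, green, blue; 384x512 float32, m along the optical axis (not along the pixel's ray), 0 where there is no reading.
- env.camera_params(name): a dict with "K" (3x3 intrinsics, pixels), "rvec" (rotation vector, rad) and "tvec" (3), from world to camera coordinates, as OpenCV has them. Camera axes: x right, y down, z forward; pixel columns grow to the right and rows downward; lengths in m; the calibration is good to about 2 mm. A picture is of the moment at which its call begins: read the wrist's pose just before it. camera_params takes no time and is no camera call; for the wrist camera it gives the pose at the moment of the call.
- env.close_job(): hands the job in, once; it reports no verdict.
The state is a dict: "time_s": time; "q": joint angles; "qvel": joint speeds; "joint_efforts": joint torques, N m; "position": TCP position; "tool_rot": TCP orientation; "ft_force": force on the tool from outside, world axes, zero at the start; "wrist_torque": the same for the moment, N m; "grip_width": finger opening in m.
Only numpy, scipy, OpenCV 4.12 (cv2) and the standard library are available. Lean on these libraries where they do the work, as an engineer would, in place of code of your own. Each camera call takes 0.05 s, during which the arm holds its last target. There are 200 camera calls.

## Working session

There is one attempt and no reset: what is moved stays moved. The work goes in short steps, Python scripts to look and compute and a shell command to move; the robot and the scene stay as the last step left them, time stands still between calls to the robot, and variables do not carry over. Pictures are saved under pics/ and viewed, on a budget of 10 in all, crops included, one or two more only if the job needs it, and the job is handed in when it is done.

```bash
ls; mkdir -p pics; python3 - <<'E'
from rig import env
import cv2,numpy as np
o=env.observe();print(o)
ims=[]
for n in("scene","side"):
    im,d=env.get_image(n);p=env.camera_params(n);print(n,p)
    np.savez(f"pics/{n}0.npz",im=im,d=d,**p)
    cv2.imwrite(f"pics/{n}0.png",cv2.resize(im[:,:,::-1],(800,600),interpolation=cv2.INTER_CUBIC))
E
```

```text
pics
{'time_s': 0.0, 'q': array([ 5.30383483e+01,  2.18415134e+01,  7.43859731e+01, -1.46398665e-03,
        8.38580852e+01, -1.23375564e+01]), 'qvel': array([-0.03410326,  0.01188944, -0.04262917, -0.04083548,  0.01279974,
       -0.1263466 ]), 'joint_efforts': array([ 1.48643187e-03, -4.48475146e+01, -2.31268662e+01, -9.57922953e-05,
        4.86157151e-03, -6.83638660e-06]), 'position': array([0.22901786, 0.49974673, 0.24769968]), 'tool_rot': array([[-9.09061983e-01,  4.16659982e-01, -8.77717058e-04],
       [ 4.16660802e-01,  9.09061227e-01, -1.20864436e-03],
       [ 2.94304807e-04, -1.46444294e-03, -9.99998884e-01]]), 'ft_force': array([-0.22234044,  0.39222266, -0.26538756]), 'wrist_torque': array([-0.00864022,  0.02343663, -0.02033853]), 'grip_width': 0.08537341164147913}
scene {'K': array([[470.1110004 ,   0.        , 256.18859596],
       [  0.        , 470.1110004 , 193.70343476],
       [  0.        ,   0.        ,   1.        ]]), 'rvec': array([ 2.01029655, -1.22098308,  0.56795474]), 'tvec': array([-0.45220527,  0.32090633,  1.14258598])}
side {'K': array([[467.06492353,   0.        , 253.72571068],
       [  0.        , 467.06492353, 187.25971393],
       [  0.        ,   0.        ,   1.        ]]), 'rvec': array([ 2.21220035,  0.07850901, -0.02800314]), 'tvec': array([-0.51521921, -0.06152053,  1.81967552])}
```

View pics/scene0.png

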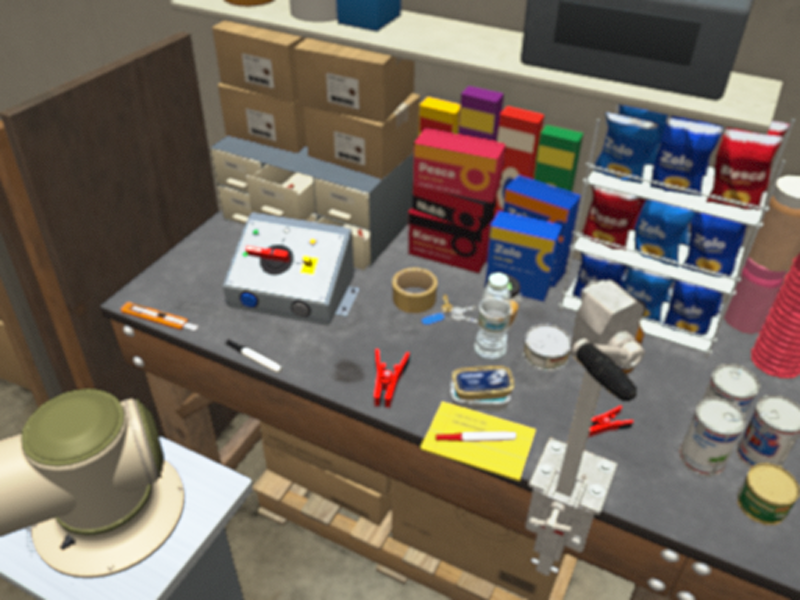

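View pics/side0.png

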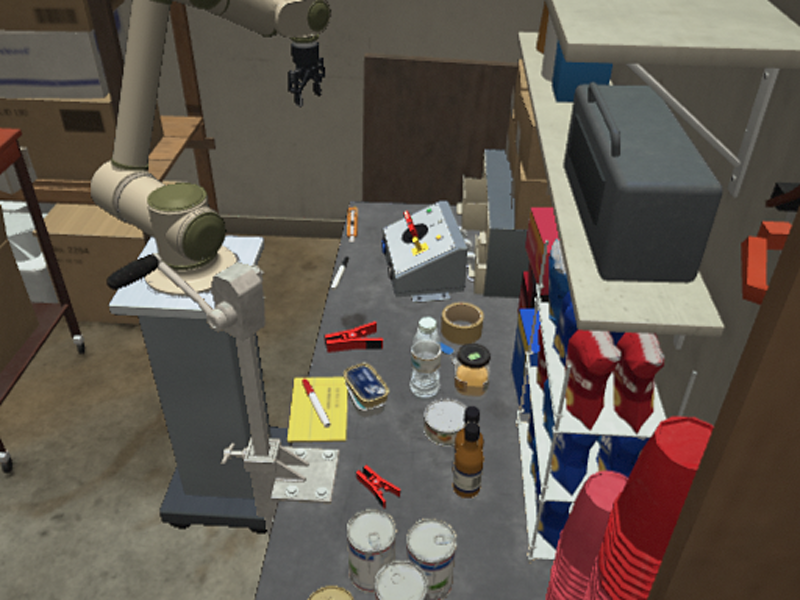

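The scene view shows the box at about (290,265) with the red handle pointing left at (268,253) and the lug at (310,265). The larger clamp is at (390,375). The side view shows the handle at (410,225), the lug at (420,245), the large clamp at (353,337) and the decoy at (380,485). Next I'll measure these.

```bash
cat > h.py <<'E'
import cv2,numpy as np
def cam(f):
    p=np.load(f); R=cv2.Rodrigues(p['rvec'])[0]; return p['im'],p['d'],p['K'],R,p['tvec']
def cloud(f):
    im,d,K,R,t=cam(f); v,u=np.mgrid[:d.shape[0],:d.shape[1]]
    c=np.stack([(u-K[0,2])/K[0,0]*d,(v-K[1,2])/K[1,1]*d,d],-1)
    return im,(c-t)@R, d>0      # world points
def rays(f,uv):
    im,d,K,R,t=cam(f); uv=np.atleast_2d(uv).astype(float)
    r=np.c_[(uv-K[[0,1],[2,2]])/K[0,0],np.ones(len(uv))]@R
    return -R.T@t, r
def onplane(f,uv,n,c):   # n.x=c
    o,r=rays(f,uv); s=(c-o@n)/(r@n); return o+r*s[:,None]
def hsv(im): return cv2.cvtColor(im,cv2.COLOR_RGB2HSV)
def red(im): h=hsv(im); return ((h[...,0]<8)|(h[...,0]>172))&(h[...,1]>150)&(h[...,2]>90)
def yellow(im): h=hsv(im); return (h[...,0]>22)&(h[...,0]<34)&(h[...,1]>150)&(h[...,2]>120)
def save(n,tag):
    from rig import env
    p=env.camera_params(n); im,d=env.get_image(n); np.savez(f"pics/{tag}.npz",im=im,d=d,**p)
    return im,d
E
python3 - <<'E'
from h import *
np.set_printoptions(precision=4,suppress=True)
for n in("scene","side"):
    f=f"pics/{n}0.npz"; im,P,ok=cloud(f)
    for nm,m in(("red",red(im)),("yel",yellow(im))):
        k,l,s,c=cv2.connectedComponentsWithStats((m&ok).astype(np.uint8))
        for i in range(1,k):
            if s[i,4]>12:
                q=P[l==i]
                if q[:,2].mean()<.25 and q[:,0].mean()<1 and q[:,2].min()>-.1: print(n,nm,s[i],q.mean(0),q.min(0),q.max(0))
    if n=="scene":
        # panel
        x0,x1,y0,y1=235*.64,340*.64,215*.64,285*.64
        M=np.zeros(ok.shape,bool);M[int(y0):int(y1),int(x0):int(x1)]=1
        h=hsv(im);M&=ok&(h[...,1]<60)&(h[...,2]>100)&(P[...,2]>.05)&(P[...,2]<.14)
        q=P[M]
        for _ in range(8):
            c=q.mean(0);nv=np.linalg.svd(q-c,full_matrices=0)[2][2];nv*=np.sign(nv[2]);r=(q-c)@nv;q=q[abs(r)<max(.003,1.5*np.median(abs(r)))] if _<7 else q
        print("plane",nv,c,len(q),np.degrees(np.arccos(nv[2])),np.degrees(np.arctan2(-nv[1],-nv[0])),(( q-c)@nv).std())
        print(q.min(0),q.max(0))
E
```

```text
scene red [ 265   68   83   75 2337] [ 0.8557 -0.2309  0.247 ] [ 0.793  -0.3346  0.1224] [ 0.9831 -0.0693  0.3245]
scene red [299 108  11  10  84] [ 0.8126 -0.2532  0.2349] [ 0.8065 -0.2713  0.2165] [ 0.8181 -0.2371  0.2543]
scene red [261 133  22   8  57] [ 0.811  -0.142   0.1116] [ 0.7995 -0.1865  0.0356] [ 0.9165 -0.0603  0.119 ]
scene red [374 142   8   9  42] [ 0.7994 -0.4964  0.2004] [ 0.7922 -0.5061  0.1874] [ 0.8129 -0.4836  0.2144]
scene red [262 145  51  29 498] [ 0.809  -0.2005  0.0359] [ 0.7975 -0.2845  0.0016] [ 0.8549 -0.1156  0.1112]
scene red [392 149   9   8  44] [ 0.799  -0.5536  0.1955] [ 0.7903 -0.5618  0.1795] [ 0.8118 -0.541   0.2086]
scene red [293 154   8   6  32] [ 0.8096 -0.2417  0.0652] [ 0.8046 -0.255   0.054 ] [ 0.8146 -0.2293  0.0764]
scene red [159 159  26   8 127] [0.5413 0.0548 0.1162] [0.5226 0.0236 0.1006] [0.576  0.1027 0.1289]
scene red [ 482  164   30   78 1422] [ 0.797  -0.8677  0.0975] [ 0.7758 -0.9257  0.0002] [ 0.9035 -0.8394  0.2416]
scene red [239 223  23  37 355] [ 0.4273 -0.2607  0.023 ] [ 0.3746 -0.2902 -0.0014] [ 0.5191 -0.2097  0.033 ]
[... 878 characters left out ...]
 [ 0.5271  0.0245 -0.0021] [0.5597 0.3172 0.1285]
side red [335 174   3  12  23] [ 0.8087 -0.14    0.1135] [ 0.8053 -0.1778  0.1099] [ 0.8126 -0.1144  0.1183]
side red [208 206  33  14 176] [ 0.4307 -0.2528  0.0239] [ 0.3794 -0.2886 -0.0073] [ 0.4844 -0.1981  0.0325]
side red [210 219  24   6  78] [ 0.4264 -0.278   0.0126] [ 0.3882 -0.2937  0.0021] [ 0.465  -0.2666  0.0221]
side red [194 243   6   9  29] [ 0.3641 -0.4131  0.0202] [ 0.3539 -0.431   0.0146] [ 0.3757 -0.3931  0.0246]
side red [228 298  28  24 173] [ 0.5228 -0.6357  0.0145] [ 0.4867 -0.6785 -0.0066] [ 0.5633 -0.5896  0.0224]
side yel [264 156  10   7  32] [ 0.5709 -0.013   0.0961] [ 0.5541 -0.0243  0.084 ] [0.5876 0.0008 0.1044]
```

```bash
R='[[[-0.0268,-0.0185,-0.008,0],[-0.0268,-0.0185,-0.008,0],[-0.0268,-0.0185,-0.008,0],[-0.0268,-0.0185,-0.008,0],[-0.0268,-0.0185,-0.008,0]]]' ; python3 -m handwheel '[[[-0.0268,-0.0185,-0.008,0],[-0.0268,-0.0185,-0.008,0],[-0.0268,-0.0185,-0.008,0],[-0.0268,-0.0185,-0.008,0],[-0.0268,-0.0185,-0.008,0]]]'
python3 -m handwheel '[[[-0.0268,-0.0185,-0.008,0],[-0.0268,-0.0185,-0.008,0],[-0.0268,-0.0185,-0.008,0],[-0.0268,-0.0185,-0.008,0],[-0.0268,-0.0185,-0.008,0]]]'
python3 -m handwheel '[[[-0.0268,-0.0185,-0.008,0],[-0.0268,-0.0185,-0.008,0],[-0.0268,-0.0185,-0.008,0],[-0.0268,-0.0185,-0.008,0],[0,0,0,0]]]'
python3 - <<'E'
from h import *
from rig import env
o=env.observe();print(o['position'],o['q'],o['tool_rot'])
p=env.camera_params("wrist");Rc=cv2.Rodrigues(p['rvec'])[0];c=-Rc.T@p['tvec'];print("cam pos",c,"axes",Rc,p['K'])
print("cam in tool",o['tool_rot'].T@(c-o['position']))
im,d=save("wrist","w1");cv2.imwrite("pics/w1.png",im[:,:,::-1])
E
```

```text
time_s: 0.52
position: [0.3127, 0.3586, 0.2884]
tool_rot: [[-0.909, 0.416, -0.001], [0.416, 0.909, -0.0], [0.0, -0.001, -1.0]]
ft_force: [1.0, 0.4, 0.7]
grip_width: 0.0855
time_s: 0.93
position: [0.396, 0.2186, 0.3285]
tool_rot: [[-0.909, 0.417, -0.0], [0.417, 0.909, -0.0], [0.0, -0.0, -1.0]]
ft_force: [0.3, 0.3, 0.3]
grip_width: 0.0855
time_s: 1.35
position: [0.4648, 0.1043, 0.3607]
tool_rot: [[-0.907, 0.421, 0.001], [0.421, 0.907, -0.001], [-0.002, -0.001, -1.0]]
ft_force: [-0.3, 0.0, 0.2]
grip_width: 0.0855
[0.4647987  0.10426543 0.36073893] [-1.60043072e+00  1.07503306e+01  7.17821453e+01 -7.05832383e-02
  9.73938645e+01 -6.67136547e+01] [[-9.07073068e-01  4.20971358e-01  1.25088158e-03]
 [ 4.20969928e-01  9.07073723e-01 -1.25709265e-03]
 [-1.66384181e-03 -6.13691359e-04 -9.99998428e-01]]
cam pos [0.39896144 0.13569787 0.48649413] axes [[ 4.21128890e-01  9.07000718e-01 -3.94847819e-04]
 [ 8.69194319e-01 -4.03450573e-01  2.85882618e-01]
 [ 2.59136438e-01 -1.20736629e-01 -9.58264563e-01]] [[278.61635217   0.         255.05152338]
 [  0.         278.61635217 191.64682505]
 [  0.           0.           1.        ]]
cam in tool [ 0.07274208  0.00071877 -0.12587688]
```

View pics/w1.png

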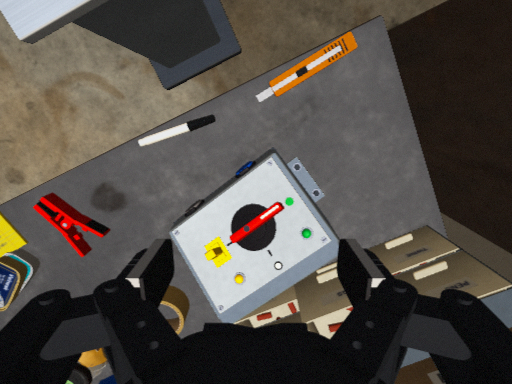

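The wrist view shows the panel corners at about (172,234), (275,150), (340,240) and (222,322). The handle runs from (228,245) to its pointer at (280,206), and the lug is near (214,252). The clamp is at (72,224), with its jaw end apparently at (42,204) and paddles to the lower right.

```bash
python3 - <<'E'
from h import *
np.set_printoptions(precision=4,suppress=True)
f="pics/w1.npz"; im,P,ok=cloud(f)
poly=np.zeros(ok.shape,np.uint8);cv2.fillPoly(poly,[np.array([[182,236],[272,160],[328,240],[225,310]])],1)
M=(poly>0)&ok&(hsv(im)[...,1]<60)&(hsv(im)[...,2]>100)
q=P[M]
for i in range(8):
    c=q.mean(0);nv=np.linalg.svd(q-c,full_matrices=0)[2][2];nv*=np.sign(nv[2]);r=(q-c)@nv
    q=q[abs(r)<.003]
print("plane",nv,c,len(q),np.degrees(np.arccos(nv[2])),np.degrees(np.arctan2(-nv[1],-nv[0])),r.std())
H=(P-c)@nv
for nm,m in(("red",red(im)),("yel",yellow(im))):
    for lo,hi in((-.004,.006),(.02,.045)):
        m2=m&ok&(poly>0)&(H>lo)&(H<hi)
        q2=P[m2];v,u=np.nonzero(m2)
        if len(q2): print(nm,lo,len(q2),"px",u.mean(),v.mean(),u.min(),u.max(),v.min(),v.max(),"P",q2.mean(0),"H",np.median(H[m2]),H[m2].max())
# panel edges: bright grey region
g=((hsv(im)[...,1]<60)&(hsv(im)[...,2]>120)).astype(np.uint8)
C=onplane(f,[[172,234],[275,150],[340,240],[222,322]],nv,c@nv);print(C);d=C[1]-C[0];print(np.degrees(np.arctan2(-d[0],d[1])),np.linalg.norm(d));d=C[2]-C[3];print(np.degrees(np.arctan2(-d[0],d[1])),np.linalg.norm(d))
d=C[2]-C[1];print(np.degrees(np.arctan2(d[1],d[0])),np.linalg.norm(d))
# red handle mask min-area rect
m=(red(im)&(poly>0)).astype(np.uint8);print(cv2.minAreaRect(cv2.findNonZero(m)))
# clamp
m=red(im);m[:, 130:]=0;m[:180]=0;m[262:]=0
m=m.astype(np.uint8);print("clamp",m.sum(),P[m>0][:,2].max(),np.median(P[m>0][:,2]))
big=cv2.resize(im[170:300,0:170],None,fx=4.5,fy=4.5,interpolation=cv2.INTER_CUBIC)
b2=cv2.resize(im[180:300,190:310],None,fx=4.5,fy=4.5,interpolation=cv2.INTER_CUBIC)
cv2.imwrite("pics/c1.png",cv2.resize(np.hstack([cv2.resize(big[:540],None,fx=.55,fy=1) if 0 else big[:540,:560],b2[:540,:540]]),None,fx=.72,fy=.72)[:,:,::-1])
E
```

```text
plane [-0.4133 -0.0922  0.9059] [0.568  0.0541 0.0999] 8567 25.051186484873163 12.574531505879602 0.0008215270867345476
red -0.004 8 px 245.625 224.75 232 263 211 242 P [0.5472 0.0507 0.0931] H 0.001502620870909557 0.005793743321716974
red 0.02 459 px 254.4945533769063 223.36383442265796 230 283 202 242 P [0.5388 0.0695 0.1243] H 0.03360729615994518 0.03607628382986244
yel -0.004 349 px 219.28080229226362 252.39828080229228 205 242 237 283 P [ 0.5707 -0.006   0.0962] H 0.0008476284365299194 0.005890425222306573
yel 0.02 81 px 210.2716049382716 254.5185185185185 205 216 248 259 P [ 0.5568 -0.0099  0.1226] H 0.03154410542763007 0.03363069882087365
[[ 0.5212 -0.0725  0.0656]
 [ 0.4665  0.1376  0.062 ]
 [ 0.6098  0.1693  0.1306]
 [ 0.6628 -0.043   0.1332]]
14.59352730918259 0.21712033336871858
14.029591342785524 0.2188547522042552
12.470074697135978 0.16195291747386908
((255.90000915527344, 222.30003356933594), (10.072441101074219, 61.83155059814453), 53.97262954711914)
clamp 845 0.486494134244708 0.02746885973493011
```

View pics/c1.png

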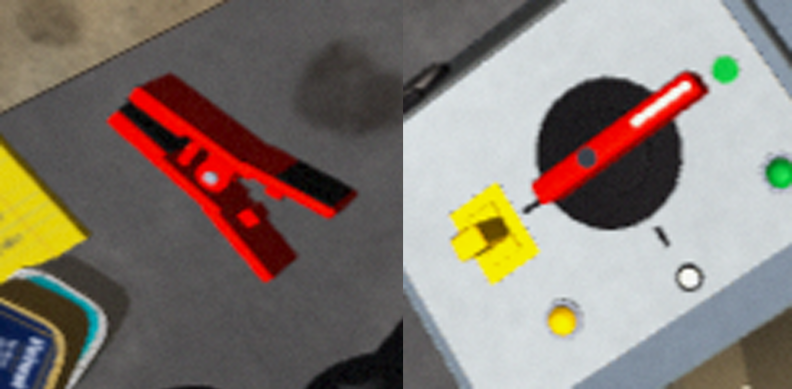

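The crop shows the clamp's silver pivot at (210,178), its jaw ends near (123,106) and its paddle ends near (330,210) and (268,275). On the panel, the hub is at (587,158), the pointer end near (697,80) and the lug top at about (470,245).

```bash
python3 - <<'E'
from h import *
np.set_printoptions(precision=4,suppress=True)
f="pics/w1.npz"
nv=np.array([-0.4133,-0.0922,0.9059]);c=np.array([0.568,0.0541,0.0999])@nv
px=lambda x,y:[190+(x-403)/3.24,180+y/3.24]
hub=onplane(f,px(587,158),nv,c+.036)[0];tip=onplane(f,px(700,80),nv,c+.036)[0];tail=onplane(f,px(538,195),nv,c+.036)[0]
lug=onplane(f,px(470,245),nv,c+.034)[0]
print("hub",hub,"tip",tip,np.linalg.norm(tip-hub),np.linalg.norm(tail-hub),"lug",lug,np.linalg.norm(lug-hub))
ang=lambda d:np.degrees(np.arctan2(-d[0],d[1]))
print(ang(tip-tail),ang(hub-lug),"feet",hub-.036*nv,lug-.034*nv)
cp=lambda x,y:[x/3.24,170+y/3.24]
n=np.array([0,0,1.])
Q=onplane(f,[cp(*a) for a in((135,95),(112,118),(210,178),(330,210),(268,275))],n,.028);print(Q)
j=(Q[0]+Q[1])/2;p=Q[2];b=(Q[3]+Q[4])/2;print(np.linalg.norm(j-p),np.linalg.norm(b-p),np.linalg.norm(Q[3]-Q[4]))
for d in(j-p,p-b,j-b):print(np.degrees(np.arctan2(d[1],d[0])))
im,P,ok=cloud(f);m=red(im);m[:,130:]=0;m[:180]=0;m[262:]=0;m&=(P[...,2]>.022)&(P[...,2]<.034);q=P[m][:,:2]
mu=q.mean(0);w=np.linalg.svd(q-mu,full_matrices=0)[2][0];print(mu,w,np.degrees(np.arctan2(w[1],w[0])),((q-mu)@w).min(),((q-mu)@w).max())
E
```

```text
hub [0.5404 0.0571 0.1274] tip [0.5281 0.1156 0.1277] 0.059764594899055695 0.02775036484188266 lug [ 0.5571 -0.0088  0.1261] 0.06798936047191771
12.587452483145361 14.212076289791488 feet [0.5553 0.0604 0.0948] [ 0.5712 -0.0057  0.0953]
[[ 0.3799 -0.2632  0.028 ]
 [ 0.3853 -0.2825  0.028 ]
 [ 0.4364 -0.2555  0.028 ]
 [ 0.4804 -0.2065  0.028 ]
 [ 0.4995 -0.2613  0.028 ]]
0.05650275038578309 0.05774001991469822 0.05804226269586582
-162.15381516234504
-158.0197426398886
-160.06438281460882
[ 0.4298 -0.2553] [0.9548 0.2972] 17.290552747282426 -0.05226881248304837 0.06646224889926675
```

```bash
python3 -m handwheel '[[[0,0,0.0267,-0.111],[0,0,0.0267,-0.111],[0,0,0.0267,-0.111],[0,0,0.0267,-0.111],[0,0,0.0267,-0.111]]]' 0 40
python3 -m handwheel '[[[0,0,0.0267,-0.11],[-0.0175,-0.01,0,0],[-0.017,-0.0095,0,0],[0,0,0,0]]]'
```

```text
time_s: 1.82
position: [0.4613, 0.1091, 0.2254]
tool_rot: [[-0.991, -0.131, -0.001], [-0.131, 0.991, 0.0], [0.001, 0.0, -1.0]]
ft_force: [1.1, -0.2, -0.1]
grip_width: 0.0257
time_s: 2.15
position: [0.502, 0.0974, 0.1993]
tool_rot: [[-0.972, -0.233, -0.0], [-0.233, 0.972, 0.0], [0.0, 0.0, -1.0]]
ft_force: [-0.7, -0.1, -0.1]
grip_width: -0.0001
```

```bash
python3 -m handwheel '[[[0,-0.003,0.03,0],[0,0,0.03,0],[0,0,0.02,0],[0,0,0.004,0],[0,0,0,0]]]'
python3 -m handwheel '[[[-0.0072,0,-0.0034,0],[-0.0072,0,-0.0034,0],[-0.0072,0,-0.0034,0],[-0.0072,0,-0.0034,0],[0,0,0,0]]]'
python3 - <<'E'
from h import *
im,d=save("scene","s1");a,_=save("wrist","w2")
cv2.imwrite("pics/s1.png",np.hstack([cv2.resize(im[110:230,120:260],(466,400),interpolation=cv2.INTER_CUBIC),cv2.resize(a[100:,130:400],(334,400)[:2])])[:,:,::-1])
E
```

```text
time_s: 2.57
position: [0.5001, 0.095, 0.1154]
tool_rot: [[-0.972, -0.234, -0.003], [-0.234, 0.972, 0.0], [0.003, 0.001, -1.0]]
ft_force: [0.1, -0.4, 0.2]
grip_width: 0.0004
time_s: 2.98
position: [0.5298, 0.1012, 0.131]
tool_rot: [[-0.972, -0.233, -0.0], [-0.233, 0.972, -0.001], [0.001, -0.001, -1.0]]
ft_force: [-4.5, -1.2, -0.3]
grip_width: -0.0002
```

View pics/s1.png

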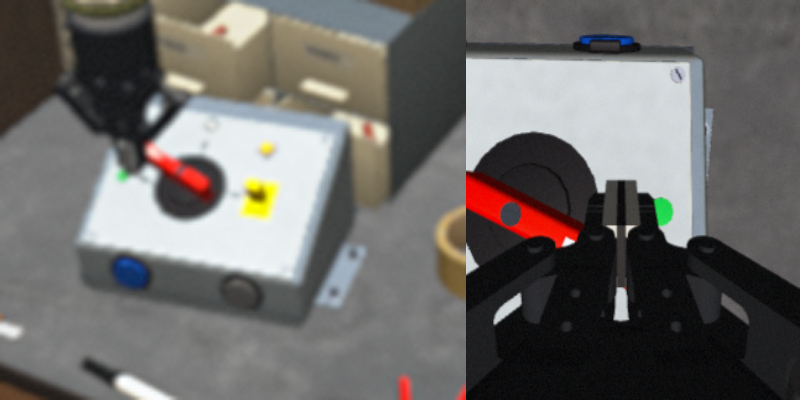

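The handle is turning, at about 25° so far with the tip contact sound, so I'll keep pushing.

```bash
python3 -m handwheel '[[[-0.0045,0,-0.0021,0],[-0.0045,0,-0.0021,0],[-0.0045,0,-0.0021,0]]]'
python3 -m handwheel '[[[-0.0045,0,-0.0021,0],[0,0,0,0]]]'
cat > ang.py <<'E'
from h import *
import sys
def ang(n,tag):
    im,d=save(n,tag);_,P,ok=cloud(f"pics/{tag}.npz")
    nv=np.array([-.4115,-.0965,.906]);F=np.array([.5553,.0604,.0948]);xp=np.array([.882,.207,.4226]);yp=np.array([-.228,.974,0])
    D=P-F;H=D@nv;m=red(im)&ok&(H>.015)&(H<.045)&(np.linalg.norm(D,axis=-1)<.09)
    q=np.c_[D[m]@xp,D[m]@yp];r=np.hypot(*q.T);f=q[(r>.032)]
    print(n,len(q),len(f),"deg from off (cw+)",np.degrees(np.arctan2(-np.median(f[:,1]),np.median(f[:,0]))) if len(f) else None,"bbox a",q.min(0),q.max(0))
ang("scene",sys.argv[1]+"s");ang("wrist",sys.argv[1]+"w")
E
python3 ang.py a1
```

```text
time_s: 3.33
position: [0.5413, 0.1042, 0.1363]
tool_rot: [[-0.972, -0.233, -0.003], [-0.233, 0.972, -0.001], [0.003, 0.0, -1.0]]
ft_force: [-7.2, -2.6, -0.3]
grip_width: -0.0002
time_s: 3.5
position: [0.5471, 0.1055, 0.139]
tool_rot: [[-0.972, -0.233, 0.001], [-0.233, 0.972, 0.0], [-0.001, -0.0, -1.0]]
ft_force: [-1.9, 0.5, 0.2]
grip_width: -0.0
scene 59 9 deg from off (cw+) 134.63519849031016 bbox a [-0.02604587 -0.02719054] [0.0113546  0.01395961]
wrist 2286 168 deg from off (cw+) -47.372783802244875 bbox a [-0.02511238 -0.02394869] [0.02974235 0.03036438]
```

```bash
python3 -m handwheel '[[[-0.004,0,-0.0019,0],[-0.004,0,-0.0019,0],[0,0,0,0]]]'
python3 ang.py a2
```

```text
time_s: 3.85
position: [0.5552, 0.1073, 0.1424]
tool_rot: [[-0.972, -0.233, 0.001], [-0.233, 0.972, 0.0], [-0.001, -0.0, -1.0]]
ft_force: [-1.8, 0.1, 0.4]
grip_width: -0.0
scene 64 11 deg from off (cw+) 142.6406341376617 bbox a [-0.02966096 -0.02519597] [0.01613691 0.01261933]
wrist 2423 348 deg from off (cw+) -38.618765532602254 bbox a [-0.02720084 -0.02141741] [0.0387509  0.03093329]
```

```bash
python3 -m handwheel '[[[-0.004,0,-0.0019,0],[-0.004,0,-0.0019,0],[0,0,0,0],[0,0,0,0]]]'
python3 ang.py a3
```

```text
time_s: 4.28
position: [0.563, 0.109, 0.146]
tool_rot: [[-0.972, -0.233, 0.002], [-0.233, 0.972, -0.0], [-0.002, -0.001, -1.0]]
ft_force: [1.0, 0.3, -0.2]
grip_width: -0.0
scene 67 10 deg from off (cw+) 146.50958786866394 bbox a [-0.03111681 -0.02285302] [0.02261524 0.01083601]
wrist 2545 533 deg from off (cw+) -31.775494921046928 bbox a [-0.02818611 -0.01925192] [0.04738473 0.03026991]
```

```bash
python3 -m handwheel '[[[0,0,0,0],[0,0,0,0],[0,0,0,0]]]'
python3 ang.py a4
```

```text
time_s: 4.63
position: [0.5622, 0.1089, 0.1458]
tool_rot: [[-0.972, -0.233, 0.0], [-0.233, 0.972, -0.0], [-0.0, -0.0, -1.0]]
ft_force: [-0.1, -0.3, -0.0]
grip_width: -0.0
scene 71 14 deg from off (cw+) 145.65762320318632 bbox a [-0.03041428 -0.02360785] [0.01974467 0.00944725]
wrist 2542 522 deg from off (cw+) -31.756292344764866 bbox a [-0.02821388 -0.01919244] [0.04674022 0.03031489]
```

```bash
python3 - <<'E'
from h import *
a=cam("pics/a4w.npz")[0]
cv2.imwrite("pics/a4.png",cv2.resize(a[100:,120:400],None,fx=2,fy=2)[:,:,::-1])
E
```

```text
(no output)
```

View pics/a4.png

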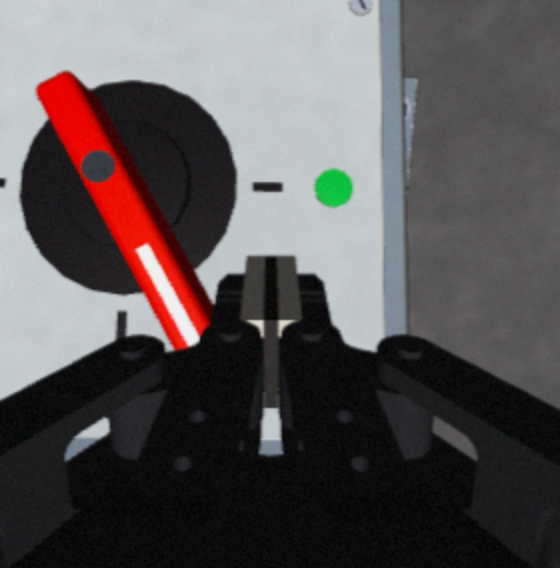

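The handle is at about −31°, with its pointer beside the left finger near (205,320). It hasn't snapped over, so I'll nudge it to the right.

```bash
python3 -m handwheel '[[[0,-0.005,0,0],[0,-0.005,0,0],[0,0,0,0]]]'
python3 ang.py a5
```

```text
time_s: 4.98
position: [0.5649, 0.0983, 0.1458]
tool_rot: [[-0.973, -0.232, 0.0], [-0.232, 0.973, -0.0], [-0.0, -0.0, -1.0]]
ft_force: [-0.2, 0.0, 0.4]
grip_width: 0.0002
scene 81 12 deg from off (cw+) 156.8588022953413 bbox a [-0.03216188 -0.01896643] [0.043172   0.00993728]
wrist 2420 398 deg from off (cw+) -20.3070965787787 bbox a [-0.02985989 -0.01452608] [0.04670104 0.01973316]
```

```bash
python3 -m handwheel '[[[0,-0.005,0,0],[0,-0.005,0,0],[0,0,0,0],[0,0,0,0]]]'
python3 ang.py a6
```

```text
time_s: 5.42
position: [0.5669, 0.0891, 0.1457]
tool_rot: [[-0.973, -0.232, -0.0], [-0.232, 0.973, -0.0], [0.0, -0.0, -1.0]]
ft_force: [0.0, -0.7, 0.6]
grip_width: -0.0004
scene 101 16 deg from off (cw+) 13.74632055894923 bbox a [-0.03491658 -0.01110524] [0.04342151 0.00364921]
wrist 2423 375 deg from off (cw+) -2.836896953932306 bbox a [-0.03017189 -0.00669051] [0.04669842 0.00572459]
```

```bash
python3 -m handwheel '[[[0,0,0,0],[0,0,0,0],[0,0,0,0],[0,0,0,0],[0,0,0,0]]]'
python3 -m handwheel '[[[0,0,0,0],[0,0,0,0]]]'
python3 ang.py a7;  python3 - <<'E'
from h import *
a=cam("pics/a7w.npz")[0];b=cam("pics/a7s.npz")[0]
cv2.imwrite("pics/a7.png",np.hstack([cv2.resize(a[100:384,120:400],(400,400)),cv2.resize(b[110:230,130:250],(400,400))])[:,:,::-1])
E
```

```text
time_s: 5.93
position: [0.5668, 0.0896, 0.1457]
tool_rot: [[-0.972, -0.233, -0.0], [-0.233, 0.972, -0.0], [0.0, -0.0, -1.0]]
ft_force: [-0.2, 0.4, -0.0]
grip_width: -0.0001
time_s: 6.1
position: [0.5669, 0.0895, 0.1457]
tool_rot: [[-0.972, -0.233, 0.0], [-0.233, 0.972, -0.0], [-0.0, -0.0, -1.0]]
ft_force: [-0.2, 0.3, -0.9]
grip_width: -0.0
scene 100 15 deg from off (cw+) 13.264278717310358 bbox a [-0.03394835 -0.01139721] [0.04449016 0.0040909 ]
wrist 2435 375 deg from off (cw+) -2.9067265364808215 bbox a [-0.03110054 -0.00668654] [0.04658343 0.00564246]
```

View pics/a7.png

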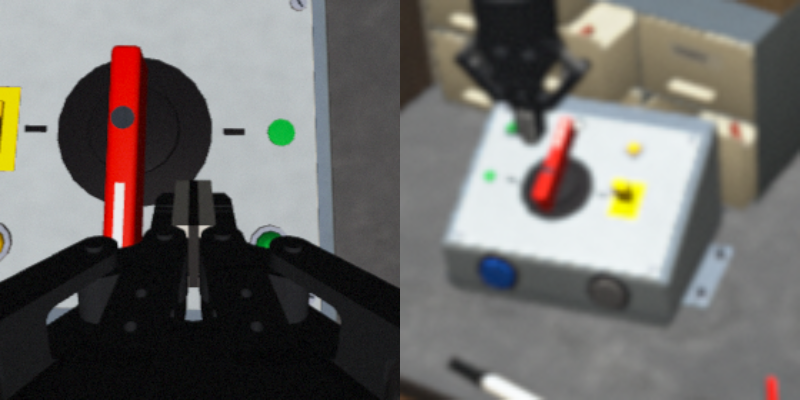

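The handle is straight up at off and has stayed there for over 0.6 s. Next I'll push it on towards generator.

```bash
python3 -m handwheel '[[[-0.005,0,-0.0025,0],[-0.0045,0,-0.0022,0],[0,-0.006,0,0],[0,-0.006,0,0],[0,-0.006,0,0]]]'
python3 -m handwheel '[[[0,-0.006,0,0],[0,-0.006,0,0],[0,-0.006,0,0],[0,0,0,0]]]'
python3 ang.py b1
```

```text
time_s: 6.62
position: [0.5809, 0.0746, 0.1508]
tool_rot: [[-0.972, -0.233, 0.002], [-0.233, 0.972, 0.002], [-0.002, 0.002, -1.0]]
ft_force: [0.6, 7.7, 2.4]
grip_width: 0.0
time_s: 6.95
position: [0.5842, 0.0562, 0.15]
tool_rot: [[-0.973, -0.232, -0.001], [-0.232, 0.973, 0.001], [0.001, 0.001, -1.0]]
ft_force: [-1.0, 2.3, -0.5]
grip_width: -0.0
scene 128 17 deg from off (cw+) 46.535252262314856 bbox a [-0.02913826 -0.03711513] [0.03567434 0.01519857]
wrist 2705 695 deg from off (cw+) 36.532730537998596 bbox a [-0.02685149 -0.03755975] [0.04806472 0.01984598]
```

```bash
python3 -m handwheel '[[[0,-0.005,0,0],[0,-0.005,0,0],[0,-0.003,0,0],[0,0,0,0]]]'
python3 ang.py b2
```

```text
time_s: 7.38
position: [0.5878, 0.0435, 0.1505]
tool_rot: [[-0.973, -0.233, 0.0], [-0.233, 0.973, -0.0], [-0.0, -0.0, -1.0]]
ft_force: [0.8, 1.6, 0.6]
grip_width: 0.0001
scene 126 19 deg from off (cw+) 61.11908812180102 bbox a [-0.02764174 -0.04481566] [0.02720305 0.01641908]
wrist 2726 719 deg from off (cw+) 47.79971497598614 bbox a [-0.02430667 -0.045554  ] [0.04119859 0.02355879]
```

```bash
python3 -m handwheel '[[[0,-0.005,0,0],[0.0036,-0.004,0.0017,0],[0.0036,-0.003,0.0017,0],[0,0,0,0]]]'
python3 ang.py b3
python3 -m handwheel '[[[0.004,-0.003,0.0019,0],[0.004,-0.002,0.0019,0],[0.004,-0.002,0.0019,0],[0,0,0,0]]]'
python3 ang.py b4
```

```text
time_s: 7.82
position: [0.5827, 0.0297, 0.1467]
tool_rot: [[-0.973, -0.232, -0.001], [-0.232, 0.973, -0.001], [0.001, -0.0, -1.0]]
ft_force: [0.6, 0.1, 0.1]
grip_width: 0.0001
scene 122 22 deg from off (cw+) 77.90030183447413 bbox a [-0.01753195 -0.05281872] [0.01493472 0.02033343]
wrist 2861 758 deg from off (cw+) 66.02952634021301 bbox a [-0.01799997 -0.05430759] [0.02724859 0.02724982]
time_s: 8.25
position: [0.5723, 0.0205, 0.1408]
tool_rot: [[-0.973, -0.233, -0.001], [-0.233, 0.973, -0.0], [0.001, 0.0, -1.0]]
ft_force: [-1.0, -0.6, -0.2]
grip_width: -0.0001
scene 104 21 deg from off (cw+) 98.78517439193232 bbox a [-0.01185288 -0.05976397] [0.0032284  0.02244603]
wrist 3045 802 deg from off (cw+) 88.6037763228009 bbox a [-0.00734889 -0.05829208] [0.00469349 0.02914787]
```

```bash
python3 -m handwheel '[[[0,0,0,0],[0,0,0,0],[0,0,0,0],[0,0,0,0]]]'
python3 -m handwheel '[[[-0.003,0,-0.006,0],[0,0,-0.035,0],[0,0,-0.04,0],[0.04,-0.01,-0.01,0],[0,0,0,0]]]' 
python3 ang.py b5; python3 - <<'E'
from h import *
from rig import env
o=env.observe();print(o['position'])
a=cam("pics/b5w.npz")[0]
cv2.imwrite("pics/b5.png",cv2.resize(a[60:300,100:400],(800,600)[:2] and (750,600),interpolation=cv2.INTER_CUBIC)[:,:,::-1])
E
```

```text
time_s: 8.68
position: [0.5733, 0.0212, 0.1413]
tool_rot: [[-0.972, -0.233, 0.0], [-0.233, 0.972, -0.0], [-0.0, -0.0, -1.0]]
ft_force: [-0.1, -0.2, 0.5]
grip_width: -0.0001
time_s: 9.1
position: [0.5383, 0.0019, 0.2361]
tool_rot: [[-0.973, -0.233, 0.005], [-0.233, 0.973, -0.002], [-0.004, -0.003, -1.0]]
ft_force: [1.0, -0.5, -0.6]
grip_width: -0.0001
scene 100 18 deg from off (cw+) 100.01182119652626 bbox a [-0.01078849 -0.05848079] [0.00328765 0.02374991]
wrist 1106 288 deg from off (cw+) 89.10889555366916 bbox a [-0.00710356 -0.05747898] [0.00469819 0.02885113]
[0.54013406 0.00289424 0.23342975]
```

View pics/b5.png

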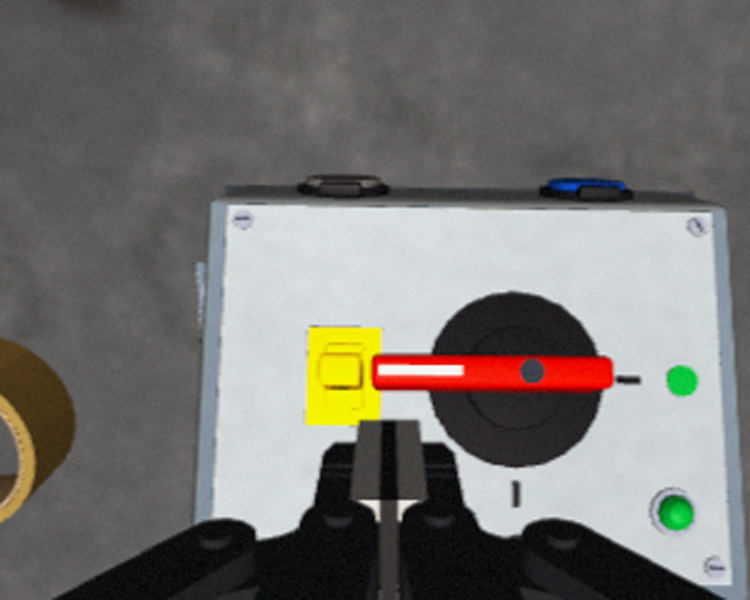

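The handle is in line with the lug (lug top at (340,371), hub at (532,371), handle tip at 373) and sits at about 89°, clicked in. I'll refine the lug pose from this view, then look at the clamp.

```bash
python3 -m handwheel '[[[0.0162,-0.0317,-0.004,0],[0.0162,-0.0317,-0.004,0],[0.0162,-0.0317,-0.004,0],[0.0162,-0.0317,-0.004,0],[0.0162,-0.0317,-0.004,0]]]' 100
python3 -m handwheel '[[[0.0162,-0.0317,0,0],[0.0162,-0.0317,0,0],[0,0,0,-0.115],[0,0,0,0],[0,0,0,0]]]'
python3 - <<'E'
from h import *
np.set_printoptions(precision=4,suppress=True)
f="pics/b5w.npz"; im,P,ok=cloud(f)
M=np.zeros(ok.shape,bool);M[145:285,195:380]=1;h=hsv(im)
M&=ok&(h[...,1]<60)&(h[...,2]>110)&(P[...,2]>.05)&(P[...,2]<.15)
q=P[M]
for i in range(8):
    c=q.mean(0);nv=np.linalg.svd(q-c,full_matrices=0)[2][2];nv*=np.sign(nv[2]);r=(q-c)@nv;q=q[abs(r)<.003]
print("plane",nv,c,len(q),np.degrees(np.arccos(nv[2])),np.degrees(np.arctan2(-nv[1],-nv[0])))
px=lambda x,y:[100+x/2.5,60+y/2.5]
k=c@nv
lug=onplane(f,px(340,371),nv,k+.034)[0];hub=onplane(f,px(532,371),nv,k+.036)[0];tip=onplane(f,px(373,372),nv,k+.036)[0]
print("lugfoot",lug-.034*nv,"hubfoot",hub-.036*nv,np.linalg.norm(tip-hub),np.linalg.norm(lug-hub),np.degrees(np.arctan2(-(hub-lug)[0],(hub-lug)[1])))
E1=onplane(f,[px(228,205),px(715,212)],nv,k);d=E1[1]-E1[0];print(np.degrees(np.arctan2(-d[0],d[1])))
from rig import env
o=env.observe();print(o['position'],o['tool_rot'][:,0],o['q'])
a,_=save("wrist","w3");cv2.imwrite("pics/w3.png",a[:,:,::-1])
E
```

```text
time_s: 9.62
position: [0.4986, -0.1713, 0.2519]
tool_rot: [[-0.972, -0.234, -0.001], [-0.234, 0.972, 0.001], [0.0, 0.001, -1.0]]
ft_force: [1.4, -0.9, 0.3]
grip_width: 0.0598
time_s: 10.03
position: [0.4822, -0.2389, 0.2516]
tool_rot: [[-0.94, -0.341, -0.001], [-0.341, 0.94, 0.001], [0.0, 0.001, -1.0]]
ft_force: [-0.0, 0.9, 0.1]
grip_width: 0.0856
plane [-0.4131 -0.0921  0.906 ] [0.5481 0.0428 0.0898] 15738 25.03869716269967 12.568739607325389
lugfoot [ 0.5703 -0.0071  0.0949] hubfoot [0.5547 0.0594 0.0945] 0.056545357216419914 0.0684224982177023 13.892328213000514
12.599677572470606
[ 0.4822 -0.2389  0.2516] [-0.9402 -0.3405  0.0003] [ -38.9785   20.4989   75.8376    0.0212   83.7273 -148.8907]
```

View pics/w3.png

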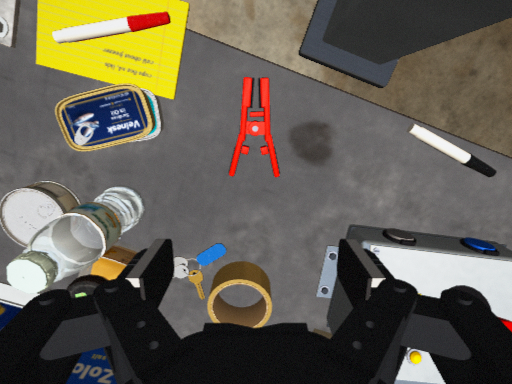

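The clamp lies along the tool's x axis, with its pivot at (255.5,128.5), jaw ends near (257,78) and paddle ends at (233,175) and (279,175). Now I'll compute the grasp offset.

```bash
python3 - <<'E'
from h import *
np.set_printoptions(precision=4,suppress=True)
from rig import env
f="pics/w3.npz";o=env.observe();R=o['tool_rot'];T=o['position']
im,P,ok=cloud(f);m=red(im);m[:60]=0;m[190:]=0;m[:,:215]=0;m[:,300:]=0;m&=ok&(P[...,2]>.02)&(P[...,2]<.036)
print("top z",np.median(P[m][:,2]))
Q=onplane(f,[[255.5,128.5],[257,78],[233,175],[279,175],[256,175]],np.array([0,0,1.]),.028)
print((Q-T)@R)
q=(P[m]-T)@R
for lo in np.arange(q[:,0].min(),q[:,0].max(),.01):
    s=q[(q[:,0]>=lo)&(q[:,0]<lo+.01)];print(round(lo,3),s[:,1].min(),s[:,1].max(),(s[:,1].min()+s[:,1].max())/2)
E
```

```text
top z 0.027719622462519182
[[ 0.0494  0.001   0.2238]
 [ 0.107   0.0028  0.2238]
 [-0.009  -0.0279  0.2237]
 [-0.0091  0.0312  0.2238]
 [-0.009   0.0017  0.2238]]
-0.011 -0.03320433189199977 0.031362598683996025 -0.0009208666040018722
-0.001 -0.03178638190919568 0.02983861754544412 -0.0009738821818757789
0.009 -0.02886770246703483 0.02703724818452714 -0.0009152271412538448
0.019 -0.0262025888289242 0.02435996492616769 -0.000921311951378255
0.029 -0.022033751363441507 0.022731696617952376 0.00034897262725543457
0.039 -0.019355045514436918 0.020190802495605908 0.0004178784905844949
0.049 -0.01676163315608452 0.01763498257194205 0.0004366747079287657
0.059 -0.016622007936761624 0.01748493387396979 0.00043146296860408287
0.069 -0.015262945664587116 0.01732295382838562 0.0010300040818992514
0.079 -0.015120539971893393 0.0171909071098846 0.0010351835689956035
0.089 -0.013785480460705303 0.01713777842971421 0.0016761489845044542
0.099 -0.013683892181870529 0.015754401239896326 0.0010352545290128988
```

```bash
python3 -m handwheel '[[[0,0,0.038,0],[0,0,0.038,0],[0,0,0.038,0],[0,0,0.038,0],[0,0,0.03,0]]]' 100
python3 -m handwheel '[[[0,0,0.025,0],[0,0,0.016,0],[0,0,0.008,0],[0,0,0,0],[0,0,0,0]]]'
python3 -m handwheel '[[[0,0,0,0],[0,0,0,0],[0,0,0,0],[0,0,0,0],[0,0,0,0]]]' 0 30
python3 -m handwheel '[[[0,0,0,0],[0,0,0,0],[0,0,0,0]]]'
```

```text
time_s: 10.5
position: [0.4817, -0.2373, 0.0677]
tool_rot: [[-0.939, -0.343, -0.001], [-0.343, 0.939, 0.001], [0.001, 0.002, -1.0]]
ft_force: [0.3, -0.4, 0.0]
grip_width: 0.0854
time_s: 10.92
position: [0.4823, -0.2387, 0.0217]
tool_rot: [[-0.939, -0.343, 0.0], [-0.343, 0.939, -0.0], [-0.0, -0.0, -1.0]]
ft_force: [0.1, 0.1, 0.6]
grip_width: 0.0855
time_s: 11.33
position: [0.483, -0.2398, 0.0236]
tool_rot: [[-0.94, -0.342, 0.004], [-0.343, 0.94, -0.003], [-0.003, -0.004, -1.0]]
ft_force: [0.5, 2.3, 14.1]
grip_width: 0.035
time_s: 11.58
position: [0.483, -0.2398, 0.0236]
tool_rot: [[-0.94, -0.343, 0.004], [-0.343, 0.94, -0.003], [-0.003, -0.004, -1.0]]
ft_force: [1.6, 1.5, 13.5]
grip_width: 0.035
```

The gripper has squeezed the clamp to its stop, with a 35 mm opening. The fingertips touch the bench lightly at 14 N. I'll lift and turn it.

```bash
python3 -m handwheel '[[[0,0,-0.01,0],[0,0,-0.03,0],[0,0,-0.035,0.12],[0,0,-0.035,0.12],[0,0,-0.035,0.12]]]'
python3 -m handwheel '[[[0,0,-0.03,0.121],[0,0,-0.02,0.121],[0,0,0,0.121],[0,0,0,0.121],[0,0,0,0.121]]]'
python3 -m handwheel '[[[0,0,0,0.121],[0,0,0,0.121],[0,0,0,0.121],[0,0,0,0.121],[0,0,0,0.121]]]'
python3 -m handwheel '[[[0,0,0,0.121],[0,0,0,0],[0,0,0,0]]]'
python3 - <<'E'
from h import *
np.set_printoptions(precision=4,suppress=True)
from rig import env
o=env.observe();R=o['tool_rot'];T=o['position'];print(T,np.degrees(np.arctan2(R[1,0],R[0,0])),o['q'])
a,_=save("wrist","w4");cv2.imwrite("pics/w4.png",a[:,:,::-1])
im,P,ok=cloud("pics/w4.npz");m=red(im)&ok;q=(P-T)@R;m&=(abs(q[...,1])<.06)&(q[...,2]>-.02)&(q[...,2]<.04)
q=q[m];print(len(q),"z top",np.percentile(q[:,2],[2,10,50]))
q=q[q[:,2]<np.percentile(q[:,2],2)+.006]
for lo in np.arange(q[:,0].min(),q[:,0].max(),.01):
    s=q[(q[:,0]>=lo)&(q[:,0]<lo+.01)]
    if len(s):print(round(lo,3),s[:,1].min(),s[:,1].max(),np.median(s[:,2]))
E
```

```text
time_s: 12.0
position: [0.4813, -0.2388, 0.1687]
tool_rot: [[-1.0, 0.016, 0.0], [0.016, 1.0, -0.0], [-0.0, -0.0, -1.0]]
ft_force: [0.5, -0.7, -1.7]
grip_width: 0.0345
time_s: 12.42
position: [0.4815, -0.2389, 0.2175]
tool_rot: [[-0.813, 0.582, 0.001], [0.582, 0.813, -0.001], [-0.002, -0.0, -1.0]]
ft_force: [0.9, -0.0, -1.7]
grip_width: 0.0349
time_s: 12.83
position: [0.4814, -0.2389, 0.217]
tool_rot: [[-0.338, 0.941, 0.0], [0.941, 0.338, -0.001], [-0.001, 0.0, -1.0]]
ft_force: [-0.1, -1.1, -0.9]
grip_width: 0.0347
time_s: 13.08
position: [0.4815, -0.239, 0.2168]
tool_rot: [[-0.231, 0.973, 0.0], [0.973, 0.231, -0.0], [-0.0, 0.0, -1.0]]
ft_force: [-0.1, -0.6, -2.1]
grip_width: 0.0344
[ 0.4815 -0.239   0.2168] 103.37822589044579 [-39.0205  21.9985  79.4954  -0.0061  78.4747 -52.3976]
13514 z top [-0.0056 -0.005  -0.004 ]
-0.01 -0.017160832097619202 0.017641293752225746 -0.0043372962730629855
0.0 -0.017222881636688725 0.017681984354930395 -0.00420556337561527
0.01 -0.017787887410930774 0.018036085282258286 -0.004202548267371948
0.02 -0.017619317702112443 0.018112857532188047 -0.004171066106625839
0.03 -0.017343171646884026 0.018379356220042307 -0.0042885005151319
0.04 -0.016903744655653388 0.018301568944744367 -0.004035894661259314
0.05 -0.018504625448001858 0.02022609481068885 -0.003784329162539651
0.06 -0.019728040562937546 0.022145890828859077 -0.0038187304089128816
0.07 -0.02147710127972293 0.024136925384699262 -0.003701024835340773
0.08 -0.023128082135945364 0.026177427716964078 -0.004264183422601835
0.09 -0.024884451705373387 0.02802902704999516 -0.004325330836870458
0.1 -0.026247124390370323 0.029636547584061743 -0.004201497127257547
0.11 -0.0242191971755122 0.023321558346935646 -0.0031038789451469147
```

View pics/w4.png

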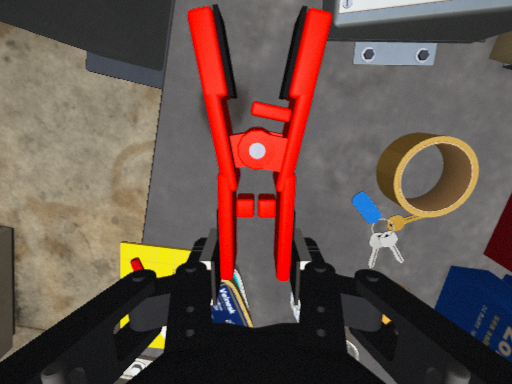

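The clamp is held level with its jaws wide open, its jaw tips near (205,10) and (318,12) and its pivot at (257,150). I'll move to the pre-insertion pose to the right of the lug.

```bash
python3 -m handwheel '[[[0.014,0.0258,0,0],[0.014,0.0258,0,0],[0.014,0.0258,0,0],[0.014,0.0258,0,0],[0.014,0.026,0,0]]]'
python3 -m handwheel '[[[0,0,0.028,0],[0,0,0.028,0],[0,0,0.0284,0],[0,0,0,0],[0,0,0,0]]]'
python3 - <<'E'
from h import *
np.set_printoptions(precision=4,suppress=True)
from rig import env
o=env.observe();R=o['tool_rot'];T=o['position'];print(T,np.degrees(np.arctan2(R[1,0],R[0,0])),o['ft_force'])
a,_=save("wrist","w5");s,_=save("scene","s5")
cv2.imwrite("pics/w5.png",np.hstack([cv2.resize(a[:300,100:400],(420,420)),cv2.resize(s[120:220,150:240],(378,420),interpolation=cv2.INTER_CUBIC)])[:,:,::-1])
im,P,ok=cloud("pics/w5.npz");m=yellow(im)&ok
nv=np.array([-.4118,-.0951,.9063]);L=np.array([.5705,-.0068,.095]);H=(P-L)@nv
m1=m&(H>.026)&(H<.042);v,u=np.nonzero(m1);print("lug top px",len(u),u.min(),u.max(),v.min(),v.max(),"H",np.median(H[m1]))
if len(u):
    C=P[m1];q=(C-T)@R;print("tool frame lug top: mean",q.mean(0),q.min(0),q.max(0),"world",C.mean(0))
m=red(im)&ok;q=((P-T)@R)[m];q=q[(q[:,0]>.075)&(q[:,0]<.107)&(q[:,2]<.005)&(q[:,2]>-.01)]
for a in(.08,.09,.1):
    s=q[abs(q[:,0]-a)<.003];print(a,s[:,1].min(),s[s[:,1]<0][:,1].max(),s[s[:,1]>0][:,1].min(),s[:,1].max())
E
```

```text
time_s: 13.55
position: [0.5923, -0.1404, 0.2164]
tool_rot: [[-0.231, 0.973, -0.0], [0.973, 0.231, -0.0], [-0.0, -0.0, -1.0]]
ft_force: [-0.6, -1.4, -1.1]
grip_width: 0.0346
time_s: 13.97
position: [0.5912, -0.1414, 0.1315]
tool_rot: [[-0.23, 0.973, -0.002], [0.973, 0.23, 0.001], [0.001, -0.002, -1.0]]
ft_force: [-0.6, -1.3, 0.4]
grip_width: 0.0353
[ 0.5912 -0.1414  0.1315] 103.28582629012763 [-0.5693 -1.318   0.4136]
lug top px 280 3 307 5 355 H 0.03796973853281213
tool frame lug top: mean [-0.1719 -0.2623  0.1223] [-0.1955 -0.2826 -0.004 ] [0.1113 0.0202 0.1278] world [ 0.3752 -0.3689  0.0095]
0.08 -0.0220673963581851 -0.011479647038710968 0.014302694617156119 0.024367476459335534
0.09 -0.023730027239925386 -0.012592214138029956 0.015515719283961673 0.026594464811254846
0.1 -0.025398900056681852 -0.014196788105458314 0.017623674655285734 0.02881018428539027
```

View pics/w5.png

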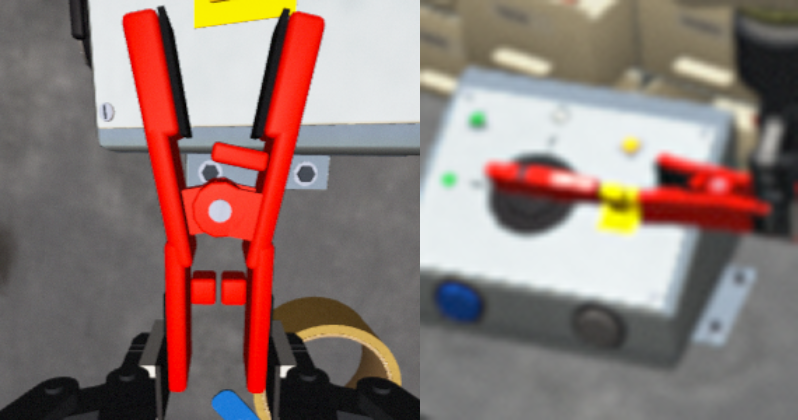

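The jaws straddle the lug line correctly. The sticker's bottom edge is centred at about x=246, against 242 predicted. I'll slide in gently.

```bash
python3 -m handwheel '[[[0.008,0,-0.001,0],[0.008,0,0,0],[0.008,0,0,0],[0,0,0,0]]]'
python3 -m handwheel '[[[0.006,0,0,0],[0.006,0,0,0],[0,0,0,0]]]'
python3 -m handwheel '[[[0.005,0,0,0],[0.005,0,0,0],[0,0,0,0]]]'
python3 - <<'E'
from h import *
a,_=save("wrist","w6");s,_=save("side","s6");t,_=save("scene","s6b")
cv2.imwrite("pics/w6.png",np.hstack([cv2.resize(t[130:215,150:235],(400,400),interpolation=cv2.INTER_CUBIC),cv2.resize(s[110:200,225:315],(400,400),interpolation=cv2.INTER_CUBIC)])[:,:,::-1])
E
```

```text
time_s: 14.4
position: [0.5857, -0.1162, 0.1336]
tool_rot: [[-0.23, 0.973, 0.001], [0.973, 0.23, 0.0], [0.0, 0.001, -1.0]]
ft_force: [-0.2, -0.5, -1.2]
grip_width: 0.0347
time_s: 14.65
position: [0.583, -0.1053, 0.1328]
tool_rot: [[-0.229, 0.973, -0.0], [0.973, 0.229, 0.0], [0.0, -0.0, -1.0]]
ft_force: [-0.2, 0.8, -1.6]
grip_width: 0.035
time_s: 14.9
position: [0.5805, -0.0958, 0.1326]
tool_rot: [[-0.229, 0.974, -0.001], [0.974, 0.229, 0.0], [0.001, -0.001, -1.0]]
ft_force: [-1.8, 1.0, -1.4]
grip_width: 0.035
```

View pics/w6.png

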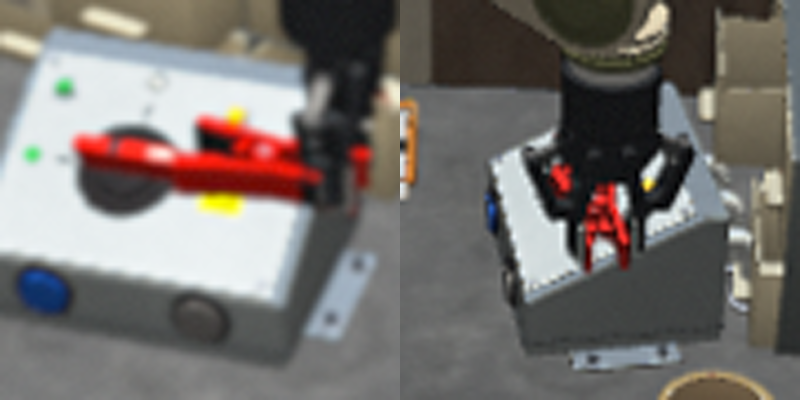

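The jaws are over the lug with low forces. I'll advance the last 3.5 mm and open gradually, lowering slightly to offset the pads swinging back.

```bash
python3 -m handwheel '[[[0.0035,0,0,0],[0,0,0,0],[0,0,0,0]]]'
python3 -m handwheel '[[[0,0,0.001,0],[0,0,0,0],[0,0,0,0]]]' 50 20
python3 -m handwheel '[[[0,0,0.0015,0],[0,0,0,0],[0,0,0,0]]]' 58
python3 -m handwheel '[[[0,0,0.0015,0],[0,0,0,0],[0,0,0,0]]]' 66
cat > chk.py <<'E'
from h import *
import sys
np.set_printoptions(precision=4,suppress=True)
from rig import env
L=np.array([.5705,-.0068,.095]);A=np.array([[.883,.204,.4226],[-.225,.974,0],[-.4118,-.0951,.9063]])
for n in sys.argv[2:]:
    save(n,sys.argv[1]+n);im,P,ok=cloud(f"pics/{sys.argv[1]}{n}.npz");m=red(im)&ok
    q=((P-L)@A.T)[m];q=q[(q[:,1]<.02)&(q[:,1]>-.13)&(abs(q[:,0])<.06)&(q[:,2]>.005)&(q[:,2]<.07)]
    print(n,len(q))
    for lo in np.arange(-.12,.02,.01):
        s=q[(q[:,1]>=lo)&(q[:,1]<lo+.01)]
        if len(s)>20:
            t=s[s[:,2]>np.percentile(s[:,2],90)-.2]
            k=np.polyfit(s[:,0],s[:,2],1)
            print(round(lo,3),len(s),"a",s[:,0].min(),s[:,0].max(),"H",np.percentile(s[:,2],[2,50,98]),"slope",k[0])
E
python3 chk.py k1 wrist
```

```text
time_s: 15.3
position: [0.5798, -0.0929, 0.1325]
tool_rot: [[-0.228, 0.974, -0.001], [0.974, 0.228, 0.001], [0.001, -0.001, -1.0]]
ft_force: [-4.2, 0.9, -1.5]
grip_width: 0.0349
time_s: 15.55
position: [0.5806, -0.0933, 0.1319]
tool_rot: [[-0.228, 0.974, 0.001], [0.974, 0.228, 0.0], [-0.0, 0.001, -1.0]]
ft_force: [-1.3, -0.0, -0.9]
grip_width: 0.043
time_s: 15.8
position: [0.5804, -0.0934, 0.1303]
tool_rot: [[-0.228, 0.974, 0.001], [0.974, 0.228, -0.0], [-0.0, 0.0, -1.0]]
ft_force: [-0.5, 0.3, -0.6]
grip_width: 0.0497
time_s: 16.05
position: [0.5802, -0.0934, 0.1287]
tool_rot: [[-0.228, 0.974, -0.0], [0.974, 0.228, -0.0], [-0.0, -0.0, -1.0]]
ft_force: [-0.8, 0.2, -0.4]
grip_width: 0.0563
wrist 15198
-0.1 247 a -0.019145472212610926 0.032074834442659635 H [0.0298 0.0435 0.0513] slope -0.14321148020117502
-0.09 732 a -0.01900223730821409 0.031838533490520925 H [0.0302 0.041  0.051 ] slope -0.13081001252638488
-0.08 775 a -0.017977499773891216 0.03007306022258956 H [0.0292 0.0407 0.0502] slope -0.12261827808495084
-0.07 1123 a -0.017533738664259717 0.028335318630393968 H [0.033  0.0398 
[... 189 characters left out ...]
5675625 H [0.0242 0.0403 0.0481] slope -0.1830963700256228
-0.04 1687 a -0.013914721770069834 0.022893207893694936 H [0.0324 0.041  0.0472] slope -0.20774470379283122
-0.03 1717 a -0.014703826082029007 0.022074572536990248 H [0.0245 0.0403 0.0468] slope -0.14231562014465338
-0.02 1715 a -0.015619139202404117 0.02204696538164468 H [0.0258 0.0393 0.0466] slope -0.12521264474355392
-0.01 1285 a -0.01659428377027952 0.02203673663035093 H [0.0264 0.0392 0.0463] slope -0.26059483114539767
-0.0 1431 a -0.017729740188095006 0.02205718542034212 H [0.0283 0.0389 0.0461] slope -0.26116183262680676
0.01 2175 a -0.018613277376233656 0.022367286746053334 H [0.0266 0.0372 0.0457] slope -0.20693741402637178
```

```bash
python3 -m handwheel '[[[0,0,0,0],[0,0,0,0],[0,0,0,0]]]' 74
python3 -m handwheel '[[[0,0,0,0],[0,0,0,0],[0,0,0,0],[0,0,0,0]]]' 100
python3 chk.py k2 wrist
```

```text
time_s: 16.35
position: [0.5801, -0.0933, 0.1287]
tool_rot: [[-0.228, 0.974, -0.0], [0.974, 0.228, 0.0], [0.0, -0.0, -1.0]]
ft_force: [-1.3, -0.0, -1.7]
grip_width: 0.0631
time_s: 16.68
position: [0.5805, -0.0933, 0.1289]
tool_rot: [[-0.228, 0.974, 0.001], [0.974, 0.228, -0.0], [-0.0, 0.001, -1.0]]
ft_force: [0.6, -0.6, 0.2]
grip_width: 0.0855
wrist 17926
-0.1 243 a -0.030770729870092946 0.026955966624942523 H [0.0263 0.0477 0.0511] slope 0.1653846075312347
-0.09 905 a -0.031703851070287094 0.02673878987260985 H [0.026  0.049  0.0509] slope 0.1534138256382364
-0.08 931 a -0.0304639511030297 0.025042073442702373 H [0.0257 0.048  0.0501] slope 0.15476677908662295
-0.07 1178 a -0.027422471944855337 0.023295169364749176 H [0.0322 0.0463 0.0493] slope 0.07024507638453471
-0.06 1605 a -0.02616055459050797 0.021268495207345462 H [0.0238 0.0407 0.0482] slope 0.008713042748572953
-0.05 1521 a -0.023081452775298918 0.020431055761593583 H [0.0237 0.045  0.0477] slope -0.04958880161162333
-0.04 1896 a -0.020749988153293937 0.0183644401045987 H [0.0242 0.0448 0.0466] slope -0.17723720869171264
-0.03 2061 a -0.019999214504654732 0.017439774368185997 H [0.0223 0.0439 0.0458] slope -0.058506083296397164
-0.02 2061 a -0.02007088593146526 0.017490957389562082 H [0.0216 0.0424 0.045 ] slope -0.07070459115730936
-0.01 1639 a -0.019862790047474984 0.017530167341065876 H [0.0209 0.0426 0.0444] slope -0.1520462671699496
-0.0 1735 a -0.020400198766611772 0.017583553406090604 H [0.0204 0.042  0.0437] slope -0.21133320904125277
0.01 2151 a -0.020088806346146716 0.017742329137277982 H [0.0196 0.0408 0.0429] slope -0.17348677448143124
```

```bash
python3 -m handwheel '[[[0,0,-0.004,0],[0,0,-0.006,0],[0,0,-0.01,0],[0,0,0,0]]]'
python3 -m handwheel '[[[0,0,-0.02,0],[0,0,-0.03,0],[0,0,-0.03,0],[-0.01,0,-0.03,0],[-0.02,0,0,0]]]'
python3 -m handwheel '[[[0,0,0,0],[0,0,0,0]]]'
cat > fin.py <<'E'
from chk import *
im,P,ok=cloud(f"pics/{sys.argv[1]}wrist.npz");m=red(im)&ok
q=((P-L)@A.T);g=m&(abs(q[...,0])<.045)&(q[...,2]>.034)&(q[...,2]<.06)&(q[...,1]>-.12)&(q[...,1]<.027)
p=q[g]
for i in range(10):
    c=p.mean(0);nv=np.linalg.svd(p-c,full_matrices=0)[2][2];nv*=np.sign(nv[2]);r=(p-c)@nv;p=p[abs(r)<.0025]
print("top-face normal (panel axes)",nv,"tilt rad",np.arccos(nv[2]),len(p),c)
# jaws' inner gap and centre line
for y in np.arange(-.1,.03,.01):
    s=p[abs(p[:,1]-y)<.004]
    if len(s)>10:
        x=np.sort(s[:,0]);j=np.argmax(np.diff(x));print(round(y,2),x[0],x[-1],"mid",(x[0]+x[-1])/2,"gap",x[j],x[j+1],"H",s[:,2].mean())
print("y extent",p[:,1].min(),p[:,1].max())
gr=(hsv(im)[...,1]<40)&(hsv(im)[...,2]>120)&(q[...,2]>.03)&(q[...,2]<.06)&(abs(q[...,0])<.02)&(q[...,1]>-.06)&(q[...,1]<0)&ok
print("pivot (grey) ",q[gr].mean(0) if gr.any() else None,gr.sum())
E
python3 fin.py k3 wrist | tail -20; python3 ang.py k4
```

```text
time_s: 17.07
position: [0.5811, -0.0936, 0.1512]
tool_rot: [[-0.228, 0.974, 0.004], [0.974, 0.228, -0.001], [-0.002, 0.003, -1.0]]
ft_force: [0.8, 0.5, 0.8]
grip_width: 0.0853
time_s: 17.48
position: [0.5884, -0.1217, 0.266]
tool_rot: [[-0.23, 0.973, 0.011], [0.973, 0.23, -0.004], [-0.006, 0.009, -1.0]]
ft_force: [0.5, 0.4, 1.4]
grip_width: 0.0856
time_s: 17.65
position: [0.587, -0.1229, 0.2587]
tool_rot: [[-0.227, 0.974, -0.0], [0.974, 0.227, 0.0], [0.0, 0.0, -1.0]]
ft_force: [1.4, 0.9, 0.0]
grip_width: 0.0852
-0.03 515 a -0.01999405259595442 0.01770571413961037 H [0.0232 0.0438 0.0459] slope -0.13252938487595223
-0.02 582 a -0.019568334450472874 0.017798622838994204 H [0.0215 0.0421 0.0448] slope -0.07466752236356264
-0.01 441 a -0.019097941154975047 0.01806145574068892 H [0.0226 0.0423 0.0444] slope -0.14744981712746447
-0.0 440 a -0.01940580989187732 0.017801544503245014 H [0.0211 0.0418 0.0436] slope -0.22242966962032143
0.01 547 a -0.019484206041046528 0.018262720847227878 H [0.0198 0.0406 0.0429] slope -0.18658106455178355
top-face normal (panel axes) [-0.0053  0.0626  0.998 
[... 1397 characters left out ...]
26962 mid -0.0006550873172740425 gap -0.009326026895201024 0.005650644771553937 H 0.04259823256333024
0.01 -0.019484206041046528 0.017683237943757348 mid -0.0009004840486445901 gap -0.009075972062314539 0.006198268048124781 H 0.04170865275236319
0.02 -0.0189979879167686 0.01786560841995165 mid -0.000566189748408474 gap -0.008816630893590912 0.0063356897793887855 H 0.04105892022085453
y extent -0.09335986529127435 0.026010377142285285
pivot (grey)  [-0.0015 -0.0312  0.046 ] 43
scene 156 76 deg from off (cw+) 100.01883963089365 bbox a [-0.02197593 -0.08082317] [0.0112911  0.02195342]
wrist 2044 1902 deg from off (cw+) 81.59184227337076 bbox a [-0.01996303 -0.08576038] [ 0.01758659 -0.02269271]
```

The clamp reads well. Its tilt is 0.06 rad, its jaw middle sits about 10 mm towards the handle, about −1 mm along the slope and about 28 mm above the panel, and the arm is at about 0. One last check on the handle and the bystanders before handing in.

```bash
python3 - <<'E'
from h import *
from rig import env
A=np.array([[.883,.204,.4226],[-.225,.974,0],[-.4118,-.0951,.9063]]);L=np.array([.5705,-.0068,.095])
im,P,ok=cloud("pics/k4w.npz");q=(P-L)@A.T;m=red(im)&ok&(q[...,1]>.03)&(q[...,1]<.11)&(q[...,2]>.028)&(abs(q[...,0])<.03)
p=q[m];k=np.polyfit(p[:,1],p[:,0],1);print("handle slope rad",k[0],len(p),p.min(0),p.max(0))
a=cam("pics/scene0.npz")[0].astype(int);b=save("scene","e")[0].astype(int)
d=(abs(a-b).sum(2)>90).astype(np.uint8);n,l,s,c=cv2.connectedComponentsWithStats(d)
print([list(map(int,x)) for x in s[1:] if x[4]>15])
print(env.observe()['ft_force']);print(env.close_job())
E
```

```text
handle slope rad -0.03417862230269284 177 [-0.00729486  0.03003177  0.02806747] [0.00558902 0.04239277 0.03527819]
[[25, 0, 225, 71, 5289], [79, 31, 32, 16, 144], [35, 39, 21, 17, 99], [131, 51, 5, 23, 78], [220, 50, 8, 7, 36], [0, 53, 67, 224, 7655], [232, 55, 15, 18, 116], [124, 57, 4, 15, 29], [217, 57, 6, 5, 18], [213, 62, 12, 4, 18], [158, 71, 18, 9, 105], [229, 76, 14, 5, 39], [215, 84, 28, 58, 939], [157, 157, 11, 8, 61], [181, 157, 46, 21, 569], [239, 223, 23, 38, 460], [35, 254, 71, 87, 2370], [0, 278, 36, 66, 1549]]
[ 0.42477699 -0.82190412 -0.8242009 ]
the job is handed in; nothing more can be done
None
```

I switched the supply over, clipped the clamp on and handed the job in at about 18 s on the robot's clock, against the 72 s limit. No verdict was reported.

- **Handle:** I pushed it with the closed fingertips to off, where it stayed for about 0.7 s at roughly −3°. I then pushed it on to generator, which read about 89° before clamping.
- **Clamp:** I squeezed it, slid it in from the right and released it over the lug and handle tip.

My last checks, all measured from the wrist camera's depth:

| Check | Measured | Allowed |
|---|---|---|
| Clamp tilt from the panel | 0.06 rad | below 0.25 rad |
| Jaw middle towards the handle | about 10 mm | 0.5 to 19 mm |
| Jaw middle along the slope | about −1 mm | within ±7 mm |
| Jaw middle above the panel | about 28 mm | 8 to 36 mm |
| Clamp arm | about 0 rad (judged from the paddle spacing) | −0.06 to 0.1 rad |
| Handle out of line with the lug | about 0.03 rad | up to about 0.12 rad |

- **Bystanders:** comparing the scene picture before and after showed changes only at the arm, the switch and the clamp's old spot. The tape, bottle, jar and tin did not move.
- **Robot:** it was clear of everything when I handed in.

Some things disagreed or went past plan:

- **Handle angle:** the scene-camera estimate disagreed (100° against 89°), and a wrist reading with the clamp on gave 82°. I discounted both, because the first rests on few pixels and the second includes the red clamp. The 0.03 rad figure comes from only the short part of the handle left in view.
- **Snap-over:** the handle did not visibly jump into off or generator; I had to push it most of the way each time.
- **Fingertips:** they pressed the bench with about 14 N while I gripped the clamp.
- **Pictures:** I viewed 12, two over the budget of 10.

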